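Set the crease depth on a card creaser and lock it

TASK

On the white card creaser, push the yellow finger peg round with a fingertip, either way, to turn the black dial until its white index mark lines up with the red line on the scale ring; then push the blue lock tab towards the dial until it is fully home, leaving the dial on the line. Only push, gently, with the fingertips or the outside of the fingers: do not pinch or squeeze the peg or the tab, and leave everything else standing where it is.

Things in the scene. Friction and masses are not known exactly. Their poses are not given: they have to be found in the camera images.
- creaser: Benchtop card creaser, fixed, a white box 280 (x) x 440 (y) mm; its flat deck is 55 mm above the table (z axis up). Origin: centre of the underside, at table height. Its -x edge faces the robot; along its +x edge, at x = 93 to 137 mm, runs a roller bridge that stands up to 31 mm above the deck. In this frame the dial axis is at x -30, y -60 mm, and the lock slides along y at x = -30 mm.
- dial_centre (a point): Centre of the dial's flat top, on the vertical axis it turns about, 65 mm above the table. The dial is a black disc 120 mm across and 8 mm thick that lies flat, inside a silver scale ring 188 mm across that is flush with the deck (1.5 mm).
- dial (a joint): Angle of the dial (rad), growing counter-clockwise seen from above, without end stops (it may turn any number of times either way). At 0 the index mark points along the creaser's +x. Turning takes about 0.08 N m (2 N at the peg); it stays where it is left and has no spring or detents.
- index_mark (a point): Outer end of the white index line (5 mm wide) on the dial, at the dial's rim, 60 mm from the axis, at the height of the dial's top. It turns with the dial.
- red_line (a point): Where the red setting line on the scale ring meets the dial's rim: 60 mm from the dial axis, at the height of the dial's top; the red line (6 mm wide, ending in a red square) runs outwards from there on the ring. It does not move. The other scale lines are thin and black, 15 degrees apart. The dial is set when index_mark is at this point.
- peg: Yellow upright finger peg on the dial, 18 mm across and 30 mm tall, 42 mm from the dial axis, on the side opposite the index mark. Origin: centre of its foot, on the dial's top, 65 mm above the table. It turns with the dial.
- lock (a joint): Travel of the lock slide (m): 0 is fully out (away from the dial), 0.025 is fully home against its end stop. It moves along the creaser's -y as the value grows. Sliding takes about 3 N; it stays where it is left. It starts within 5 mm of fully out. (It does not actually brake the dial.)
- tab: Blue upright tab of the lock slide, a block 24 (creaser's x) x 12 (creaser's y) x 24 mm tall, standing on the middle of the 24 x 30 (y) x 6 mm slide. Origin: centre of its foot, on the slide, 64 mm above the table; its axes are those of the creaser. It is pushed on its +y face, towards the dial (-y).
- oiler_mid (a point): Bystander: white oil bottle standing on the creaser's deck beyond the lock, 28 mm across, 65 mm tall; point half-way up.
- stamp_mid (a point): Bystander: small wooden hand stamp standing on the deck's near right corner, 34 mm across, 58 mm tall; point half-way up.
- trophy_mid (a point): Bystander: silver trophy cup on a black foot, on the table to the robot's right, 84 mm across the rim (116 mm over its handles), 160 mm tall; point half-way up.
- ink_mid (a point): Bystander: blue ink bottle on the table to the robot's left, 60 mm across, 130 mm tall; point half-way up.
- tape_mid (a point): Bystander: amber roll of tape lying on the table to the left, 96 mm across, 24 mm tall; point half-way up.
- mug_mid (a point): Bystander: white mug on the table to the left, 80 mm across, 90 mm tall; point half-way up.
- cards_mid (a point): Bystander: block of cards on the table to the right, 55 x 90 x 30 mm; point half-way up.

How it is judged (in metres and radians):
On the way, in this order (a step that is already met when the one before it is completed fails the run):
1. the index mark rests on the red line while the lock is still out (horizontal distance between index_mark and red_line below 0.004 m and velocity of joint dial between -0.1 and 0.1 rad/s and value of joint lock below 0.01 m), for 0.3 s.
2. the lock is pushed fully home (value of joint lock above 0.022 m), for 0.2 s.
At the end, for the whole second after the job is handed in: The index mark is within 4 mm of the red line (at the dial's rim), the dial is at rest, and the lock slide is within 3 mm of fully home (horizontal distance between index_mark and red_line below 0.004 m and velocity of joint dial between -0.1 and 0.1 rad/s and value of joint lock above 0.022 m); the robot touches nothing.
It fails at once if any of the bystanders is lifted, knocked or moved more than 15 mm (distance of any of oiler_mid, stamp_mid, trophy_mid, ink_mid, tape_mid, mug_mid, cards_mid from where it was at the start of the episode above 0.015 m).
It fails at once if the peg is squeezed or pushed with more than 40 N (contact force between the fingers and peg above 40 N).
It fails at once if the lock tab is squeezed or pushed with more than 40 N (contact force between the fingers and tab above 40 N).
It also fails if it takes over 61 s, if anything falls off the work surface, if the arm or the gripper's body presses on something with over 40 N, if the wrist force passes 120 N, or if a joint passes its speed limit or range.

ROBOT

A 6-joint arm with a two-finger parallel gripper is mounted at the origin on the work surface. World frame = base frame: x ahead of the robot, y to its left, z up, the work surface at z = 0. Lengths are in m, angles in degrees, forces in N, time in s.
With the tool pointing down it reaches from about 0.35 to 0.85 m from the base axis. Payload 8.1 kg.
Tool frame: the origin (TCP) lies at the very end of the fingers, on their centre line; the grasp point (between the pads) lies 19 mm behind it; z points along the fingers, x is the direction in which the jaws open and shut, and the axes are right-handed (so a half turn about z gives the same grasp; the last joint's range is limited). The gripper opens to 85 mm and grips with 20 to 120 N. Pads are 22 mm wide; open, the fingers measure 114 mm over their backs; the gripper's body (76 mm by 85 mm) begins 54 mm behind the grasp point. The pads swing forward as they close: fully open they stand 13 mm farther back than shut.
Start: joints at [-68.606, 7.471, 85.268, -0, 87.261, -4.893], TCP at [0.266, -0.538, 0.201] pointing down, gripper open.
Joint ranges: [-169.43, 169.43], [-51.17, 129.36], [1.28, 143.12], [-76.62, 256.62], [0, 156.53], [-152.29, 152.29]. Speed limits (degrees/s): [136.94, 136.94, 159.86, 180, 180, 180].

INTERFACE

Orientations are given as [roll, pitch, yaw] about the fixed x, y, z axes, in that order (R = Rz(yaw) Ry(pitch) Rx(roll)).
In Python, from workcell import r gives the robot as it stands.
- The arm moves only by the tool servo_tool, never from a script. Its argument "motion" is text: rows parted by semicolons, each of 7 numbers parted by spaces: the turn, a rotation vector about the tool's x, y, z in rad, then the shift along the tool's x, y, z in mm, then the finger opening in mm, from 0 to 85.4. A call has 1 to 8 rows; each row is the pose to reach, as a shift and turn from the pose commanded when the call began, along the tool's axes at that moment; what a row does not reach only later rows make up. A row lasts 1/12 s, in which the tool goes at most 41.7 mm and 7.16 degrees, less where a joint would pass 70% of its speed; a pose out of reach is approached as far as the arm can. A call with a gripper value outside its range is refused whole. The fingers move at their own pace and stop on an object; the grip force is fixed at half the most. Time passes only in rows, so rows that repeat a pose let the fingers close. It gives the time, the measured TCP pose, the force and the opening at its end, in the units of the state.
- r.state(): the state, without advancing time (a new reading comes with each control period).
- r.grab_frame(name): name is "scene" or "top"; returns (picture, depth): 420x560x3 uint8, red, green, blue; 420x560 float32, m along the optical axis (not along the pixel's ray), 0 where there is no reading.
- r.camera_params(name): a dict with "camera_matrix" (3x3 intrinsics, pixels), "cam_to_world" (4x4, takes a point from camera to world coordinates). Camera axes: x right, y up, looking along -z (the intrinsics and any distortion apply to the point x, -y, -z); pixel columns grow to the right and rows downward; lengths in m; the calibration is good to about 2 mm. A picture is of the moment at which its call begins. camera_params takes no time and is no camera call.
- r.sign_off(): hands the job in, once; it reports no verdict.
The state is a dict: "time": time; "joints": joint angles; "qd": joint speeds; "tau": joint torques, N m; "tcp_pos": TCP position; "eef_rot": TCP orientation; "ft_force": force on the tool from outside, world axes, zero at the start; "torque": the same for the moment, N m; "finger_gap": finger opening in m.
Only numpy, scipy, OpenCV 4.12 (cv2) and the standard library are available. Lean on these libraries where they do the work, as an engineer would, in place of code of your own. Each camera call takes 0.05 s, during which the arm holds its last target. There are 200 camera calls.

## Working session

There is one attempt and no reset: what is moved stays moved. The work goes in short steps, Python scripts to look and compute and a tool call to move; the robot and the scene stay as the last step left them, time stands still between calls to the robot, and variables do not carry over. Pictures are saved under pics/ and viewed, about 8 in all and at most 12, crops included, and the job is handed in when it is done.

Besides the shell and the picture viewer there is one more tool, called after ">>>" by a JSON object that holds its "api" and its "payload", one argument or row to a line. servo_tool: Moves the arm, as the interface text tells. Its arguments: {"type":"object","properties":{"motion":{"type":"string"}},"required":["motion"]}

```bash
mkdir -p pics; ls; python3 - <<'E'
from workcell import r
import cv2,numpy as np
np.set_printoptions(precision=4,suppress=True)
for n in("top","scene"):
    p,d=r.grab_frame(n); np.savez(f"{n}0.npz",p=p,d=d)
    cv2.imwrite(f"pics/{n}0.png",p[:,:,::-1])
    c=r.camera_params(n); print(n,c)
print(r.state())
E
```

```text
pics
top {'camera_matrix': array([[511.3978,   0.    , 281.7793],
       [  0.    , 511.3978, 208.5188],
       [  0.    ,   0.    ,   1.    ]]), 'cam_to_world': array([[-0.0014,  0.9911, -0.1331,  0.3106],
       [-1.    , -0.001 ,  0.0031, -0.0059],
       [ 0.0029,  0.1331,  0.9911,  1.5816],
       [ 0.    ,  0.    ,  0.    ,  1.    ]])}
scene {'camera_matrix': array([[412.8068,   0.    , 277.6684],
       [  0.    , 412.8068, 201.6548],
       [  0.    ,   0.    ,   1.    ]]), 'cam_to_world': array([[ 0.2351, -0.662 ,  0.7116,  1.3447],
       [ 0.9719,  0.1663, -0.1664, -0.208 ],
       [-0.0082,  0.7308,  0.6826,  0.9058],
       [ 0.    ,  0.    ,  0.    ,  1.    ]])}
{'time': 0.1, 'joints': array([-68.6061,   7.511 ,  85.3236,  -0.0014,  87.2613,  -4.8936]), 'qd': array([ 0.0168, -0.0237, -0.2052, -0.0641,  0.0156,  0.054 ]), 'tau': array([  0.0002, -57.0952, -50.1943,  -0.0002,   0.0081,  -0.    ]), 'tcp_pos': array([ 0.2655, -0.5374,  0.2   ]), 'eef_rot': array([-179.9933,    0.0957,  -63.7124]), 'ft_force': array([ 0.3317,  0.614 , -0.8355]), 'torque': array([0.0288, 0.0163, 0.0205]), 'finger_gap': 0.08513151282459724}
```

View pics/top0.png

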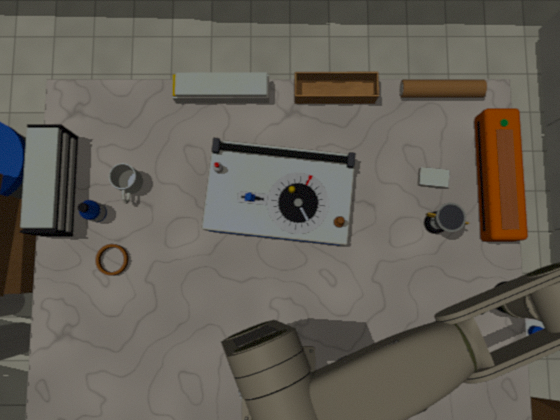

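View pics/scene0.png

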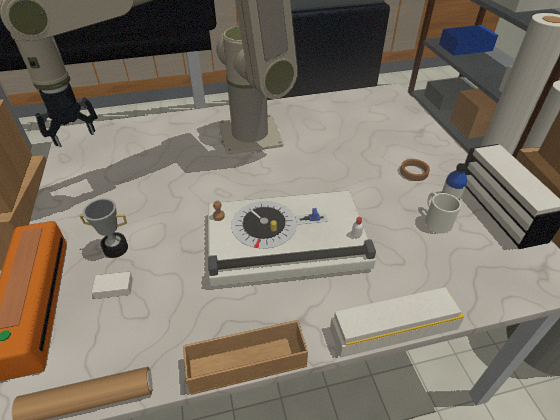

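The top view shows the dial at about (298,202), the peg at (292,189), the red square at (310,178), the index towards (308,220), the tab at (250,197), the oiler at (217,167) and the stamp at (340,221). The scene view agrees. Next I'll rectify the top view at dial height.

```bash
cat > h.py <<'E'
from workcell import r
import cv2,numpy as np
np.set_printoptions(precision=4,suppress=True)
def proj(c,P):
    P=np.atleast_2d(P);T=np.linalg.inv(c["cam_to_world"]);q=P@T[:3,:3].T+T[:3,3]
    K=c["camera_matrix"];return np.c_[K[0,0]*q[:,0]/-q[:,2]+K[0,2],K[1,1]*-q[:,1]/-q[:,2]+K[1,2]]
def toplane(c,u,v,z):
    K=c["camera_matrix"];T=c["cam_to_world"];d=T[:3,:3]@np.array([(u-K[0,2])/K[0,0],-(v-K[1,2])/K[1,1],-1.])
    return T[:3,3]+d*(z-T[2,3])/d[2]
def ortho(name,p,z,x0,x1,y0,y1,s):
    "image up=+x, left=+y; s px per m"
    c=r.camera_params(name);H,W=int((x1-x0)*s),int((y1-y0)*s)
    jj,ii=np.meshgrid(np.arange(W),np.arange(H))
    P=np.stack([x1-ii/s,y1-jj/s,np.full(ii.shape,z)],-1).reshape(-1,3)
    m=proj(c,P).astype(np.float32).reshape(H,W,2)
    return cv2.remap(p,m,None,cv2.INTER_CUBIC)
E
python3 - <<'E'
from h import *
for n in("top","scene"):
    p=np.load(n+"0.npz")["p"]; c=r.camera_params(n)
    hsv=cv2.cvtColor(p,cv2.COLOR_RGB2HSV)
    cols=dict(yel=((20,120,90),(35,255,255),.095),red=((0,170,100),(6,255,255),.0565),blue=((105,120,60),(130,255,255),.088))
    for k,(a,b,z) in cols.items():
        m=cv2.inRange(hsv,a,b);N,l,st,ce=cv2.connectedComponentsWithStats(m)
        for i in range(1,N):
            w=toplane(c,*ce[i],z)
            if st[i,4]>=4 and .35<w[0]<.9 and abs(w[1])<.3: print(n,k,st[i,4],ce[i],w)
p=np.load("top0.npz")["p"];o=ortho("top",p,.065,.4,.75,-.2,.25,1500);cv2.imwrite("pics/o0.png",o[:,:,::-1])
E
```

```text
top yel 20 [291.1 188.3] [ 0.5703 -0.0381  0.095 ]
top red 10 [216.2 164.3] [0.6513 0.1888 0.0565]
top red 8 [309.875 177.25 ] [ 0.611  -0.096   0.0565]
top blue 61 [248.8033 196.6885] [0.5465 0.0869 0.088 ]
scene yel 59 [273.4576 225.2373] [ 0.5877 -0.0434  0.095 ]
scene red 20 [257.1  243.85] [ 0.609  -0.0947  0.0565]
scene blue 17 [314.5882 210.9412] [0.555  0.0837 0.088 ]
scene blue 10 [318.1 216.9] [0.5802 0.0861 0.088 ]
```

View pics/o0.png

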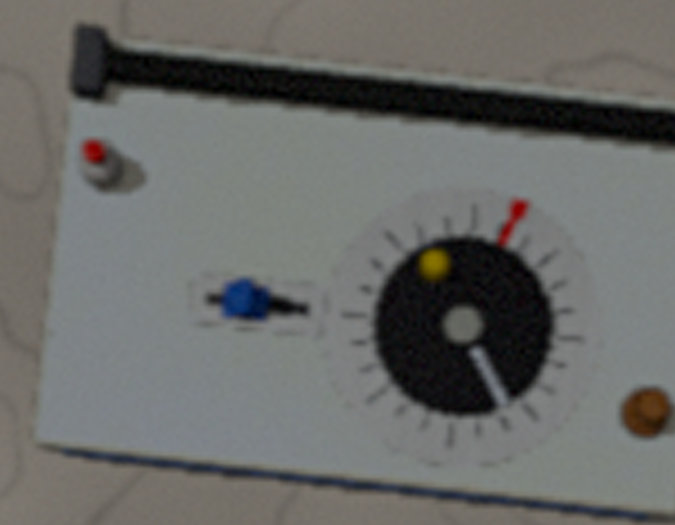

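The rectified crop shows the dial centre at about (463,325), the red line meeting the rim at (502,242), the index tip at (501,404), the peg top at (436,264) and the tab at (246,298). I'll take precise numbers from this data.

```bash
cat >> h.py <<'E'
def dial(p,C=None):
    "dial centre from black disc, red / index angles (deg) from top picture"
    s=2000;X1,Y1=.66,.08
    def W(m): i,j=np.nonzero(m);return np.c_[X1-i/s,Y1-j/s]
    o=ortho("top",p,.065,.41,X1,-.19,Y1,s);h=cv2.cvtColor(o,cv2.COLOR_RGB2HSV)
    if C is None:
        m=cv2.inRange(cv2.cvtColor(o,cv2.COLOR_RGB2GRAY),0,70);m=cv2.morphologyEx(m,cv2.MORPH_OPEN,np.ones((17,17)))
        cs=max(cv2.findContours(m,0,2)[0],key=cv2.contourArea);(u,v),R=cv2.minEnclosingCircle(cs)
        hull=cv2.convexHull(cs);(u2,v2),ax,_=cv2.fitEllipse(hull)
        print("circle",X1-v/s,Y1-u/s,R/s,"ellipse",X1-v2/s,Y1-u2/s,np.array(ax)/s/2)
        C=np.array([X1-v2/s,Y1-u2/s])
    q=W(cv2.inRange(h,(0,120,80),(8,255,255)))-C;q=q[np.hypot(*q.T)<.1]
    red=np.degrees(np.arctan2(q[:,1],q[:,0])).mean() if len(q) else np.nan
    g=W(cv2.inRange(h,(0,0,105),(179,90,255)))-C;rr=np.hypot(*g.T);g=g[(rr>.022)&(rr<.053)]
    ix=np.degrees(np.arctan2(g[:,1].mean(),g[:,0].mean())) if len(g) else np.nan
    y=W(cv2.inRange(h,(20,110,70),(35,255,255)))
    if len(y):
        c=r.camera_params("top")["cam_to_world"][:3,3];a=np.r_[y.mean(0),.065]
        y=(a+(c-a)*(.03-.004)/(c[2]-.065))[:2]-C
        print("peg rad,ang",np.hypot(*y),np.degrees(np.arctan2(y[1],y[0])))
    print("C",C,"red",red,len(q),"index",ix,len(g));return C
E
python3 - <<'E'
from h import *
p=np.load("top0.npz")["p"];C=dial(p)
c=r.camera_params("top")
# red tip / near-edge creaser check: yaw via deck lower edge
t=toplane(c,248.8,196.7,.080)[:2];v=t-C;print("tab-C",v,np.hypot(*v),"yaw",np.degrees(np.arctan2(v[1],v[0]))-90)
d=np.load("top0.npz")["d"];o=ortho("top",d,.055,.40,.75,-.25,.25,1000)
# scene camera: project dial circle check
c2=r.camera_params("scene");print(proj(c2,np.r_[C,.065]))
a=toplane(c,204,229,.055);b=toplane(c,349,244,.055);e=(a-b)[:2];print("near edge",a,b,np.hypot(*e),np.degrees(np.arctan2(e[1],e[0]))-90)
E
```

```text
circle 0.5330587387084962 -0.06001081848144531 0.06144441604614258 ellipse 0.5327863693237305 -0.05897090148925781 [0.06   0.0606]
peg rad,ang 0.04281154966408375 28.566216708147934
C [ 0.5328 -0.059 ] red -24.932823525605883 734 index -152.7870781637188 560
tab-C [0.0149 0.1464] 0.14713792570082815 yaw -5.829541958129525
[[263.9144 219.9346]]
near edge [0.4539 0.2224 0.055 ] [ 0.4085 -0.2111  0.055 ] 0.43590314784250767 -5.98036257356722
```

```bash
cat >> h.py <<'E'
from scipy.spatial.transform import Rotation as Ro
def rows(wps,P=None,Q=None):
    "world waypoints (x,y,z,yaw), tool down -> servo rows, relative to current pose"
    s=r.state();P=s["tcp_pos"] if P is None else P
    R0=Ro.from_euler("xyz",s["eef_rot"] if Q is None else Q,degrees=True)
    for x,y,z,w in wps:
        T=Ro.from_euler("xyz",[180,0,w],degrees=True)
        print(np.round((R0.inv()*T).as_rotvec(),3),np.round(R0.inv().apply(np.array([x,y,z])-P)*1000,1))
E
python3 - <<'E'
from h import *
rows([(.586,-.071,.2,-140),(.586,-.071,.14,-140)])
E
```

```text
[0.001 0.001 1.331] [-276.3 -493.9    0.6]
[0.001 0.001 1.331] [-276.2 -493.9   60.6]
```

>>> {"api": "servo_tool", "payload": {
  "motion": "0 0 0.6 -138 -247 0 0; 0 0 0.6 -138 -247 0 0; 0 0 0.7 -138 -247 0 0; 0 0 0.8 -170 -300 0 0; 0 0 0.9 -200 -350 0 0; 0 0 1.0 -230 -400 0 0; 0 0 1.1 -276 -494 0 0; 0 0 1.33 -276 -494 0 0"
}}

```text
time: 0.77
tcp_pos: [0.4421, -0.2792, 0.2007]
eef_rot: [180.0, 0.0, -117.5]
ft_force: [0.9, -0.3, 0.4]
finger_gap: -0.0
```

```bash
python3 - <<'E'
from h import *
print(r.state()["joints"]);rows([(.586,-.071,.2,-140),(.586,-.071,.12,-140)])
E
```

```text
[-37.8963  -4.4908  97.4675   0.0022  87.0494  79.628 ]
[0.    0.    0.392] [-251.2  -31.4    0.7]
[0.    0.    0.392] [-251.1  -31.4   80.7]
```

>>> {"api": "servo_tool", "payload": {
  "motion": "0 0 0.39 -251 -31 0 0; 0 0 0.39 -251 -31 0 0; 0 0 0.39 -251 -31 0 0; 0 0 0.39 -251 -31 0 0; 0 0 0.39 -251 -31 0 0; 0 0 0.39 -251 -31 0 0; 0 0 0.39 -251 -31 0 0; 0 0 0.39 -251 -31 40 0"
}}

```text
time: 1.43
tcp_pos: [0.5907, -0.0693, 0.1692]
eef_rot: [-179.4, 0.5, -139.3]
ft_force: [1.5, -0.5, 2.5]
finger_gap: 0.0002
```

```bash
python3 - <<'E'
from h import *
s=r.state();print(s["joints"],s["tcp_pos"],s["eef_rot"]);rows([(.586,-.071,.12,-140),(.586,-.071,.073,-140)])
E
```

```text
[-11.6718   6.7348  89.4043   0.0652  83.0519 127.6109] [ 0.5907 -0.0693  0.1692] [-179.3986    0.5452 -139.2873]
[-0.01   0.01   0.012] [ 5.1  2.3 49.1]
[-0.01   0.01   0.012] [ 5.6  2.8 96.1]
```

>>> {"api": "servo_tool", "payload": {
  "motion": "0 0 0 0 0 20 0; 0 0 0 0 0 40 0; 0 0 0 0 0 40 0; 0 0 0 0 0 40 0"
}}

```text
time: 1.77
tcp_pos: [0.5824, -0.072, 0.1196]
eef_rot: [179.8, -0.1, -139.6]
ft_force: [-0.1, -0.8, 1.2]
finger_gap: 0.0
```

```bash
python3 - <<'E'
from h import *
s=r.state();print(s["qd"],s["tcp_pos"],s["eef_rot"]);rows([(.586,-.071,.10,-140),(.586,-.071,.073,-140)])
E
```

```text
[-0.2674 -1.8457 -2.8601  0.0763  0.4987 -0.0312] [ 0.5824 -0.072   0.1196] [ 179.8334   -0.1353 -139.5514]
[ 0.003 -0.002  0.008] [-3.4 -1.6 19.5]
[ 0.003 -0.002  0.008] [-3.5 -1.7 46.5]
```

>>> {"api": "servo_tool", "payload": {
  "motion": "0 0 0 -2 0 20 0; 0 0 0 -3 -2 38 0; 0 0 0 -3 -2 46 0; 0 0 0 -3 -2 46 0; 0 0 0 -3 -2 46 0"
}}

```text
time: 2.18
tcp_pos: [0.5878, -0.0719, 0.0762]
eef_rot: [-180.0, 0.0, -139.6]
ft_force: [-0.2, 0.2, 0.0]
finger_gap: 0.0001
```

```bash
python3 - <<'E'
from h import *
s=r.state();print(s["tcp_pos"],s["eef_rot"],s["ft_force"])
C=np.array([.5328,-.059])
for n in("top","scene"):
    p,d=r.grab_frame(n)
    if n=="scene":
        u,v=proj(r.camera_params(n),np.r_[C,.065])[0].astype(int)
        a=cv2.resize(p[v-60:v+40,u-70:u+90],None,fx=4,fy=4,interpolation=cv2.INTER_CUBIC)
        cv2.imwrite("pics/s1.png",a[:,:,::-1])
def wp(phi,g=.020,k=10):
    t=np.radians(phi);return (*(C+.042*np.array([np.cos(t),np.sin(t)])-g*np.array([-np.sin(t),np.cos(t)])),.073,phi-180+k)
rows([wp(f) for f in (20,27.5,30,33,36,40,44,48,52,56,60)])
E
```

```text
[ 0.5878 -0.0719  0.0762] [-179.9692    0.0223 -139.5604] [-0.1982  0.1815  0.017 ]
[-0.002  0.002  0.182] [ 1.7 12.7  4. ]
[-0.002  0.002  0.051] [-2.4 17.2  4. ]
[-0.002  0.002  0.008] [-3.6 18.8  4. ]
[-0.002  0.002 -0.045] [-5.  20.8  4. ]
[-0.002  0.001 -0.097] [-6.2 22.9  4. ]
[-0.002  0.001 -0.167] [-7.8 25.8  4. ]
[-0.002  0.001 -0.237] [-9.1 28.7  4. ]
[-0.002  0.001 -0.306] [-10.2  31.8   4. ]
[-0.002  0.001 -0.376] [-11.1  34.9   4. ]
[-0.002  0.001 -0.446] [-11.8  38.1   3.9]
[-0.002  0.001 -0.516] [-12.2  41.3   3.9]
```

View pics/s1.png

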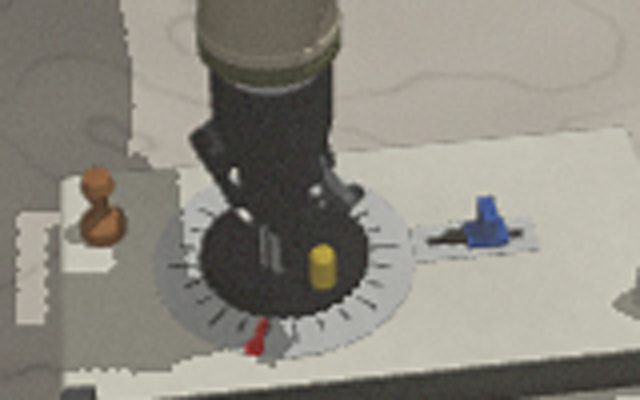

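The scene crop shows the closed fingertip at (268,270), just on the clockwise side of the peg at (322,268) and clear of it. I'll start the counter-clockwise push.

>>> {"api": "servo_tool", "payload": {
  "motion": "0 0 0.1 -1 13 2 0; 0 0 0.05 -2.4 17.2 2 0; 0 0 0.01 -3.6 18.8 2 0; 0 0 -0.05 -5 20.8 2 0; 0 0 -0.1 -6.2 22.9 2 0; 0 0 -0.17 -7.8 25.8 2 0; 0 0 -0.24 -9.1 28.7 2 0; 0 0 -0.31 -10.2 31.8 2 0"
}}

```text
time: 2.95
tcp_pos: [0.5757, -0.0408, 0.0749]
eef_rot: [-179.9, 0.1, -121.6]
ft_force: [-1.1, -0.1, 1.2]
finger_gap: -0.0003
```

```bash
cat >> h.py <<'E'
def wp(phi,g=.020,k=10,z=.074,C=np.array([.5328,-.059])):
    t=np.radians(phi);return (*(C+.042*np.array([np.cos(t),np.sin(t)])-g*np.array([-np.sin(t),np.cos(t)])),z,phi-180+k)
E
python3 - <<'E'
from h import *
s=r.state();print(s["tcp_pos"],s["eef_rot"],s["ft_force"])
dial(r.grab_frame("top")[0],np.array([.5328,-.059]))
f=[48,52,57,62,67,72,77,82,87]
rows([wp(a) for a in f])
E
```

```text
[ 0.5757 -0.0408  0.0749] [-179.8651    0.0571 -121.5882] [-1.068  -0.0593  1.1517]
C [ 0.5328 -0.059 ] red nan 0 index -137.85977461273072 824
[-0.002  0.001  0.013] [ 0.6 -0.8  0.7]
[-0.002  0.001 -0.057] [-1.2  1.9  0.7]
[-0.002  0.001 -0.145] [-3.3  5.4  0.7]
[-0.002  0.001 -0.232] [-5.   9.1  0.7]
[-0.002  0.001 -0.319] [-6.3 13.   0.7]
[-0.002  0.001 -0.406] [-7.3 16.9  0.7]
[-0.002  0.001 -0.494] [-8.  20.9  0.7]
[-0.002  0.001 -0.581] [-8.4 24.9  0.7]
[-0.002  0.    -0.668] [-8.3 29.   0.7]
```

>>> {"api": "servo_tool", "payload": {
  "motion": "0 0 -0.06 -1.2 1.9 0.5 0; 0 0 -0.15 -3.3 5.4 0.5 0; 0 0 -0.23 -5 9.1 0.5 0; 0 0 -0.32 -6.3 13 0.5 0; 0 0 -0.41 -7.3 16.9 0.5 0; 0 0 -0.49 -8 20.9 0.5 0; 0 0 -0.58 -8.4 24.9 0.5 0; 0 0 -0.67 -8.3 29 0.5 0"
}}

```text
time: 3.67
tcp_pos: [0.5551, -0.0185, 0.074]
eef_rot: [-179.9, -0.0, -83.2]
ft_force: [-0.7, -0.1, -0.6]
finger_gap: -0.0001
```

```bash
python3 - <<'E'
from h import *
s=r.state();print(s["tcp_pos"],s["eef_rot"],s["ft_force"])
p=r.grab_frame("top")[0];dial(p,np.array([.5328,-.059]))
o=ortho("top",p,.065,.43,.64,-.18,.1,2000);cv2.imwrite("pics/o2.png",o[:,:,::-1])
rows([wp(a) for a in [87,92,97,102,107,112,117,122,126]])
E
```

```text
[ 0.5551 -0.0185  0.074 ] [-179.8834   -0.0286  -83.2421] [-0.6985 -0.0582 -0.5575]
C [ 0.5328 -0.059 ] red nan 0 index -94.00307640612549 571
[-0.001 -0.     0.003] [-0.  -0.5 -0.2]
[-0.001 -0.    -0.085] [-2.2  2.9 -0.2]
[-0.001 -0.    -0.172] [-4.1  6.5 -0.2]
[-0.001 -0.    -0.259] [-5.7 10.3 -0.2]
[-0.001 -0.    -0.346] [-7.  14.1 -0.2]
[-0.001 -0.001 -0.434] [-7.9 18.1 -0.2]
[-0.001 -0.001 -0.521] [-8.5 22.1 -0.2]
[-0.001 -0.001 -0.608] [-8.7 26.1 -0.2]
[-0.001 -0.001 -0.678] [-8.6 29.4 -0.2]
```

View pics/o2.png

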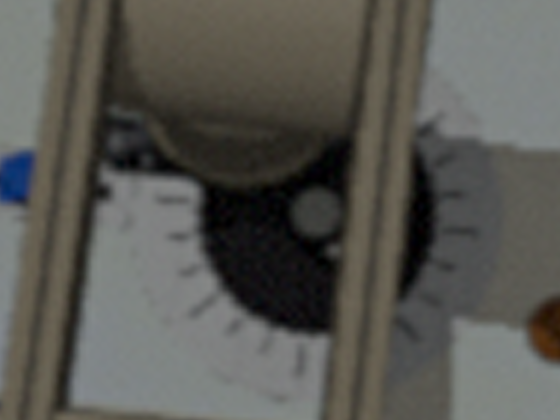

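The top view is mostly blocked by the arm. A bit of the index at (333,250) against the centre at (316,212) suggests the dial may hardly have turned. I'll check with the scene camera.

```bash
cat >> h.py <<'E'
def scrop(name,f=4.5):
    p,d=r.grab_frame("scene");u,v=263,220
    a=cv2.resize(p[v-55:v+45,u-65:u+85],None,fx=f,fy=f,interpolation=cv2.INTER_CUBIC)
    cv2.imwrite(name,a[:,:,::-1]);return p
E
python3 - <<'E'
from h import *
p=scrop("pics/s2.png");c=r.camera_params("scene")
for w in [(.5328,-.059,.065),(.5328,-.059+.06,.065),(.5551,-.0185,.074)]:print((proj(c,w)[0]-[198,165])*4.5)
E
```

```text
[296.5744 247.2284]
[388.4026 230.9102]
[367.0024 250.6306]
```

View pics/s2.png

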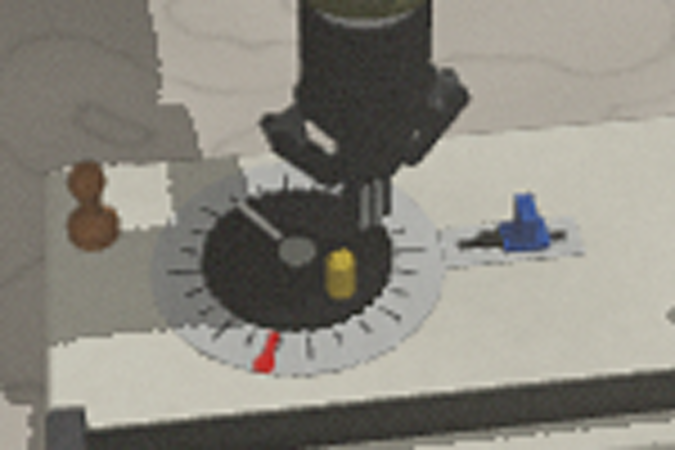

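The scene crop shows the index still at its starting angle, running from (240,205) to (297,247), and the peg at (342,275). The fingertip is visible down to about (372,225), beyond the peg. So the finger passed the peg without pushing it. I'll check heights with the depth data.

```bash
python3 - <<'E'
from h import *
c=r.camera_params("scene")
for w in [(.5701,-.0396,.065),(.5701,-.0396,.095)]:print((proj(c,w)[0]-[198,165])*4.5)
p,d=r.grab_frame("scene");K=c["camera_matrix"];T=c["cam_to_world"]
v,u=np.mgrid[150:250,200:330];z=d[v,u]
q=np.stack([(u-K[0,2])/K[0,0]*z,-(v-K[1,2])/K[1,1]*z,-z],-1)@T[:3,:3].T+T[:3,3]
hs=cv2.cvtColor(p,cv2.COLOR_RGB2HSV)[150:250,200:330]
y=cv2.inRange(hs,(20,110,70),(35,255,255))>0
Y=q[y&(z>0)];print("yellow",len(Y),np.percentile(Y,[5,50,95],axis=0))
# finger points: near TCP horizontally, above dial
m=(z>0)&(np.hypot(q[...,0]-.555,q[...,1]+.0185)<.03)&(q[...,2]>.07)&~y
F=q[m];print("finger",len(F),"zmin",np.sort(F[:,2])[:12]);
for zz in(.08,.09,.1,.11,.12):
    G=F[abs(F[:,2]-zz)<.005];print(zz,len(G),G.min(0) if len(G) else 0,G.max(0) if len(G) else 0)
# dial and deck height checks
D=q[(np.hypot(q[...,0]-.5328,q[...,1]+.059)<.03)&(z>0)&(q[...,0]<.55)];print("dial z",np.percentile(D[:,2],[10,50,90]))
E
```

```text
[339.8254 283.4748]
[339.0836 249.6619]
yellow 63 [[ 0.5696 -0.0483  0.0665]
 [ 0.5774 -0.0407  0.0838]
 [ 0.5817 -0.0337  0.0952]]
finger 481 zmin [0.0946 0.105  0.1054 0.1073 0.1076 0.1078 0.1082 0.1091 0.1099 0.1105
 0.1108 0.1112]
0.08 0 0 0
0.09 1 [ 0.567  -0.0427  0.0946] [ 0.567  -0.0427  0.0946]
0.1 0 0 0
0.11 19 [ 0.5542 -0.0337  0.105 ] [ 0.5659 -0.009   0.1148]
0.12 28 [ 0.5531 -0.0337  0.1155] [ 0.5671 -0.0055  0.1248]
dial z [0.0625 0.0652 0.1046]
```

```bash
python3 - <<'E'
from h import *
c=r.camera_params("scene");p,d=r.grab_frame("scene");K=c["camera_matrix"];T=c["cam_to_world"]
for u in(277,281,284):
  for v in range(204,228,2):
    z=d[v,u];q=T[:3,:3]@np.array([(u-K[0,2])/K[0,0]*z,-(v-K[1,2])/K[1,1]*z,-z])+T[:3,3]
    print(u,v,p[v,u],np.round(q,3),end=" | ")
  print()
s=r.state();print(s["joints"],s["tcp_pos"],s["finger_gap"])
E
```

```text
277 204 [46 49 45] [ 0.567 -0.028  0.151] | 277 206 [52 52 46] [ 0.566 -0.028  0.143] | 277 208 [57 55 53] [ 0.559 -0.026  0.129] | 277 210 [59 57 56] [ 0.561 -0.027  0.123] | 277 212 [54 55 51] [ 0.561 -0.027  0.116] | 277 214 [75 76 74] [ 0.56  -0.027  0.107] | 277 216 [52 53 50] [ 0.526 -0.019  0.065] | 277 218 [56 54 50] [ 0.531 -0.02   0.062] | 277 220 [55 50 51] [ 0.54  -0.022  0.063] | 277 222 [63 58 55] [ 0.55  -0.025  0.066] | 277 224 [65 61 49] [ 0.559 -0.027  0.067] | 277 226 [63 61 52] [ 0.564 -0.028  0.064] | 
281 204 [58 56 52] [ 0.563 -0.016  0.145] | 281 206 [103 102 100] [ 0.564 -0.016  0.139] | 281 208 [99 99 96] [ 0.565 -0.017  0.132] | 281 210 [101 102  99] [ 0.562 -0.016  0.122] | 281 212 [103 103  99] [ 0.565 -0.017  0.117] | 281 214 [105 106 101] [ 0.563 -0.016  0.107] | 281 216 [53 53 46] [ 0.53  -0.008  0.065] | 281 218 [52 53 47] [ 0.538 -0.01   0.066] | 281 220 [53 53 52] [ 0.543 -0.011  0.063] | 281 222 [55 56 51] [ 0.549 -0.013  0.061] | 281 224 [57 57 56] [ 0.559 -0.015  0.064] | 281 226 [61 57 59] [ 0.566 -0.017  0.063] | 
284 204 [50 48 49] [ 0.565 -0.008  0.146] | 284 206 [74 75 72] [ 0.558 -0.006  0.131] | 284 208 [72 71 69] [ 0.56  -0.007  0.125] | 284 210 [70 69 67] [ 0.559 -0.007  0.116] | 284 212 [93 91 87] [0.507 0.007 0.056] | 284 214 [181 182 179] [0.514 0.005 0.056] | 284 216 [148 151 146] [0.52  0.003 0.053] | 284 218 [61 62 58] [ 0.539 -0.001  0.065] | 284 220 [45 41 41] [ 0.549 -0.004  0.067] | 284 222 [52 52 49] [ 0.553 -0.005  0.063] | 284 224 [51 50 44] [ 0.56  -0.007  0.063] | 284 226 [101 103  97] [ 0.569 -0.009  0.064] | 
[ -7.2115   6.1205 100.4086  -0.0046  73.3815  76.4146] [ 0.555  -0.0187  0.0735] 0.0002544916682680228
```

The depth data put the real fingertip at z≈0.104 m while the reported TCP z is 0.074 m. The dial (0.065) and the peg (0.067–0.095) measure as specified. So the fingers end about 30 mm above the reported TCP and passed over the peg. I'll go by the camera: move back, descend with force checks, and verify.

```bash
python3 - <<'E'
from h import *
rows([(.588,-.072,.074,-140),(.588,-.072,.06,-140),(.588,-.072,.046,-140)])
E
```

```text
[-0.002  0.     0.984] [ 56.7 -26.8  -0.4]
[-0.002  0.     0.984] [ 56.7 -26.8  13.6]
[-0.002  0.     0.984] [ 56.7 -26.8  27.6]
```

>>> {"api": "servo_tool", "payload": {
  "motion": "0 0 0.98 57 -27 -2 0; 0 0 0.98 57 -27 -2 0; 0 0 0.98 57 -27 -2 0; 0 0 0.98 57 -27 -2 0; 0 0 0.98 57 -27 -2 0; 0 0 0.98 57 -27 -2 0; 0 0 0.98 57 -27 -2 0; 0 0 0.98 57 -27 -2 0"
}}

```text
time: 4.53
tcp_pos: [0.5882, -0.0724, 0.0749]
eef_rot: [-180.0, 0.0, -140.1]
ft_force: [-0.0, -0.3, 0.5]
finger_gap: -0.0001
```

>>> {"api": "servo_tool", "payload": {
  "motion": "0 0 0 0 0 5 0; 0 0 0 0 0 10 0; 0 0 0 0 0 15 0; 0 0 0 0 0 20 0; 0 0 0 0 0 22 0; 0 0 0 0 0 22 0"
}}

```text
time: 5.03
tcp_pos: [0.5869, -0.0718, 0.0513]
eef_rot: [179.9, -0.1, -139.5]
ft_force: [0.7, -0.8, -1.4]
finger_gap: -0.0002
```

```bash
cat >> h.py <<'E'
def tip():
    "lowest finger point near TCP from the scene depth"
    c=r.camera_params("scene");p,d=r.grab_frame("scene");K=c["camera_matrix"];T=c["cam_to_world"];P=r.state()["tcp_pos"]
    v,u=np.mgrid[140:260,180:360];z=d[v,u]
    q=np.stack([(u-K[0,2])/K[0,0]*z,-(v-K[1,2])/K[1,1]*z,-z],-1)@T[:3,:3].T+T[:3,3]
    h=cv2.cvtColor(p,cv2.COLOR_RGB2HSV)[v,u]
    m=(z>0)&(np.hypot(q[...,0]-P[0],q[...,1]-P[1])<.022)&(q[...,2]>.070)&(h[...,1]<90)
    F=q[m];F=F[np.argsort(F[:,2])];print("TCP",P,"low",F[:8,2]);G=F[F[:,2]<F[5,2]+.02];print("tip box",G.min(0),G.max(0),len(G))
E
python3 - <<'E'
from h import *
s=r.state();print(s["tcp_pos"],s["eef_rot"],s["ft_force"]);tip()
E
```

```text
[ 0.5869 -0.0718  0.0513] [ 179.9153   -0.0659 -139.5027] [ 0.7192 -0.7812 -1.4283]
TCP [ 0.5873 -0.0719  0.0519] low [0.0851 0.0859 0.0864 0.0871 0.089  0.0892 0.0892 0.0894]
tip box [ 0.5789 -0.0875  0.0851] [ 0.601  -0.0622  0.1086] 61
```

Confirmed: the reported TCP is below dial height with no contact force, and the tip is at about 0.083 by camera. I'll lower 9 mm more, then push.

>>> {"api": "servo_tool", "payload": {
  "motion": "0 0 0 0 0 3 0; 0 0 0 0 0 6 0; 0 0 0 0 0 8 0; 0 0 0 0 0 8 0; 0 0 0 0 0 8 0"
}}

```text
time: 5.5
tcp_pos: [0.5875, -0.0719, 0.0443]
eef_rot: [180.0, -0.0, -139.5]
ft_force: [-1.0, -0.1, 1.1]
finger_gap: 0.0
```

```bash
python3 - <<'E'
from h import *
s=r.state();print(s["tcp_pos"],s["eef_rot"],s["ft_force"]);tip()
rows([wp(a,z=.043) for a in [20,24,28,31,34,37,41,45]])
E
```

```text
[ 0.5875 -0.0719  0.0443] [ 179.9797   -0.0153 -139.5418] [-1.0203 -0.1186  1.1369]
TCP [ 0.5877 -0.072   0.0445] low [0.078  0.0789 0.0792 0.0794 0.0798 0.0807 0.0817 0.0827]
tip box [ 0.5777 -0.0877  0.078 ] [ 0.6009 -0.0599  0.1007] 58
[ 0.    -0.     0.183] [ 1.  12.1  1.5]
[ 0.    -0.     0.113] [-1.2 14.4  1.5]
[ 0.    -0.     0.043] [-3.3 16.9  1.5]
[ 0.    -0.    -0.009] [-4.8 18.9  1.5]
[ 0.    -0.    -0.062] [-6.1 20.9  1.5]
[ 0.    -0.    -0.114] [-7.3 23.   1.5]
[ 0.    -0.    -0.184] [-8.8 25.9  1.5]
[ 0.    -0.    -0.254] [-10.1  28.9   1.5]
```

Tip at about 0.076, about 19 mm of overlap with the peg. Now the push.

>>> {"api": "servo_tool", "payload": {
  "motion": "0 0 0.18 1 12 1 0; 0 0 0.11 -1.2 14.4 1 0; 0 0 0.04 -3.3 16.9 1 0; 0 0 0 -4.8 18.9 1 0; 0 0 -0.06 -6.1 20.9 1 0; 0 0 -0.11 -7.3 23 1 0; 0 0 -0.18 -8.8 25.9 1 0; 0 0 -0.25 -10.1 28.9 1 0"
}}

```text
time: 6.22
tcp_pos: [0.5772, -0.0439, 0.0438]
eef_rot: [-179.9, -0.0, -124.7]
ft_force: [1.5, -2.5, -1.1]
finger_gap: 0.0
```

```bash
cat >> h.py <<'E'
def peg():
    "peg angle from scene camera, yellow pixels on mid-height"
    c=r.camera_params("scene");p,d=r.grab_frame("scene");K=c["camera_matrix"];T=c["cam_to_world"]
    v,u=np.mgrid[150:270,190:330];z=d[v,u];h=cv2.cvtColor(p,cv2.COLOR_RGB2HSV)[v,u]
    q=np.stack([(u-K[0,2])/K[0,0]*z,-(v-K[1,2])/K[1,1]*z,-z],-1)@T[:3,:3].T+T[:3,3]
    m=(cv2.inRange(h,(20,110,70),(35,255,255))>0)&(z>0);Y=q[m]
    if len(Y)<5: print("peg px",len(Y));return
    a=np.median(Y,0)[:2]-[.5328,-.059]-[.006,-.001];print("peg n",len(Y),"rad",np.hypot(*a),"ang",np.degrees(np.arctan2(a[1],a[0])))
E
python3 - <<'E'
from h import *
s=r.state();print(s["tcp_pos"],s["eef_rot"],s["ft_force"]);peg()
rows([wp(a,z=.043) for a in [45,50,55,60,65,70,75,80,84]])
E
```

```text
[ 0.5772 -0.0439  0.0438] [-179.9256   -0.0183 -124.7415] [ 1.4716 -2.5197 -1.1498]
peg n 16 rad 0.045663696501895036 ang 47.03055612895424
[-0.001  0.     0.01 ] [0.4 0.2 0.8]
[-0.001 -0.    -0.078] [-1.9  3.6  0.8]
[-0.001 -0.    -0.165] [-3.8  7.1  0.8]
[-0.001 -0.    -0.252] [-5.4 10.8  0.8]
[-0.001 -0.    -0.339] [-6.7 14.7  0.8]
[-0.001 -0.    -0.427] [-7.7 18.6  0.7]
[-0.001 -0.    -0.514] [-8.3 22.7  0.7]
[-0.001 -0.    -0.601] [-8.5 26.7  0.7]
[-0.001 -0.    -0.671] [-8.5 29.9  0.7]
```

The peg now moves (about 47°) with a push of about 3 N. Continuing.

>>> {"api": "servo_tool", "payload": {
  "motion": "0 0 -0.08 -1.9 3.6 0.5 0; 0 0 -0.16 -3.8 7.1 0.5 0; 0 0 -0.25 -5.4 10.8 0.5 0; 0 0 -0.34 -6.7 14.7 0.5 0; 0 0 -0.43 -7.7 18.6 0.5 0; 0 0 -0.51 -8.3 22.7 0.5 0; 0 0 -0.6 -8.5 26.7 0.5 0; 0 0 -0.67 -8.5 29.9 0.5 0"
}}

```text
time: 6.93
tcp_pos: [0.558, -0.0194, 0.0437]
eef_rot: [-179.9, -0.0, -86.4]
ft_force: [2.1, -0.9, -1.0]
finger_gap: 0.0
```

```bash
python3 - <<'E'
from h import *
s=r.state();print(s["tcp_pos"],s["eef_rot"],s["ft_force"]);peg()
rows([wp(a,z=.043) for a in [84,89,94,99,104,109,114,119,123]])
E
```

```text
[ 0.558  -0.0194  0.0437] [-179.8904   -0.0398  -86.4244] [ 2.1135 -0.8807 -0.9988]
peg px 0
[-0.001 -0.    -0.003] [0.2 0.4 0.5]
[-0.001 -0.    -0.09 ] [-2.   3.9  0.5]
[-0.001 -0.    -0.178] [-3.8  7.4  0.5]
[-0.001 -0.    -0.265] [-5.4 11.2  0.5]
[-0.001 -0.001 -0.352] [-6.7 15.   0.5]
[-0.001 -0.001 -0.44 ] [-7.6 19.   0.5]
[-0.001 -0.001 -0.527] [-8.1 23.   0.5]
[-0.001 -0.001 -0.614] [-8.3 27.1  0.5]
[-0.001 -0.001 -0.684] [-8.2 30.3  0.5]
```

>>> {"api": "servo_tool", "payload": {
  "motion": "0 0 -0.09 -2 3.9 0.5 0; 0 0 -0.18 -3.8 7.4 0.5 0; 0 0 -0.26 -5.4 11.2 0.5 0; 0 0 -0.35 -6.7 15 0.5 0; 0 0 -0.44 -7.6 19 0.5 0; 0 0 -0.53 -8.1 23 0.5 0; 0 0 -0.61 -8.3 27.1 0.5 0; 0 0 -0.68 -8.2 30.3 0.5 0"
}}

```text
time: 7.65
tcp_pos: [0.5274, -0.0127, 0.0432]
eef_rot: [-179.9, -0.1, -47.6]
ft_force: [3.4, 1.5, -0.9]
finger_gap: 0.0
```

```bash
python3 - <<'E'
from h import *
s=r.state();print(s["tcp_pos"],s["eef_rot"],s["ft_force"])
p=r.grab_frame("top")[0];dial(p,np.array([.5328,-.059]))
o=ortho("top",p,.065,.43,.64,-.18,.1,2000);cv2.imwrite("pics/o3.png",o[:,:,::-1]);scrop("pics/s3.png")
rows([wp(a,z=.043) for a in [123,127,131,135,139,143,146,148,150]])
E
```

```text
[ 0.5274 -0.0127  0.0432] [-179.9068   -0.0801  -47.6295] [ 3.3901  1.5072 -0.912 ]
C [ 0.5328 -0.059 ] red nan 0 index -18.05141358060672 256
[-0.001 -0.    -0.014] [ 0.1  0.2 -0.1]
[-0.001 -0.    -0.084] [-1.6  2.9 -0.1]
[-0.001 -0.001 -0.154] [-3.2  5.8 -0.1]
[-0.001 -0.001 -0.223] [-4.5  8.7 -0.1]
[-0.001 -0.001 -0.293] [-5.7 11.7 -0.1]
[-0.001 -0.001 -0.363] [-6.6 14.9 -0.1]
[-0.001 -0.001 -0.415] [-7.2 17.2 -0.1]
[-0.001 -0.001 -0.45 ] [-7.5 18.8 -0.1]
[-0.001 -0.001 -0.485] [-7.7 20.4 -0.1]
```

View pics/s3.png

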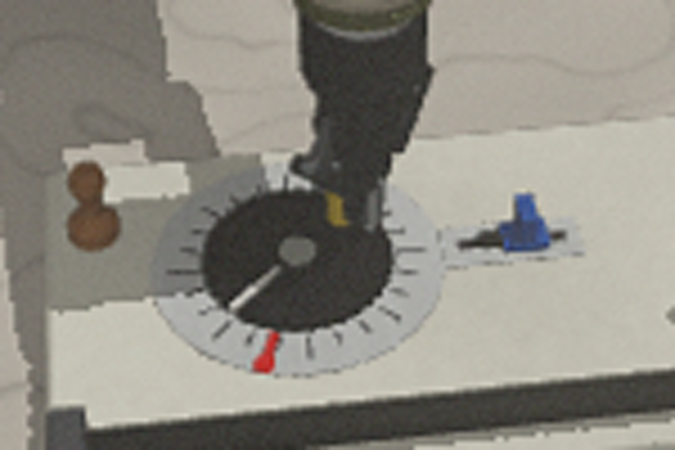

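The scene crop shows the peg at (337,208) against the finger, the index tip at (232,308) and the red line meeting the rim at (273,335), so roughly 30° remains. I'll measure both from this camera.

```bash
cat >> h.py <<'E'
def sdial(C=np.array([.5328,-.059]),png=None):
    "index / red angle from scene camera; centre refined on grey hub"
    s=2000;X1,Y1=.66,.04;p=r.grab_frame("scene")[0]
    def run(z):
        o=ortho("scene",p,z,.43,X1,-.16,Y1,s);return o,cv2.cvtColor(o,cv2.COLOR_RGB2HSV)
    def W(m): i,j=np.nonzero(m);return np.c_[X1-i/s,Y1-j/s]
    o,h=run(.065);g=W(cv2.inRange(h,(0,0,105),(179,90,255)));d=g-C;hub=g[np.hypot(*d.T)<.016].mean(0)
    e=g-hub;rr=np.hypot(*e.T);a=np.degrees(np.arctan2(e[:,1],e[:,0]));k=(rr>.024)&(rr<.053)&(a>-115)&(a<0);e=e[k]
    ix=np.degrees(np.arctan2(e[:,1].mean(),e[:,0].mean()))
    o2,h2=run(.0565);q=W(cv2.inRange(h2,(0,120,80),(8,255,255)))-hub;q=q[(np.hypot(*q.T)<.1)&(np.hypot(*q.T)>.055)]
    red=np.degrees(np.arctan2(q[:,1].mean(),q[:,0].mean()))
    print("hub",hub,"index",ix,k.sum(),"red",red,len(q),"to go",red-ix)
    if png: cv2.imwrite(png,cv2.resize(o,None,fx=1.4,fy=1.4)[:,:,::-1])
E
python3 - <<'E'
from h import *
sdial();s=r.state();a=s["tcp_pos"][:2]-[.5328,-.059];print(a)
E
```

```text
hub [ 0.5372 -0.0569] index -58.80211546954545 694 red -28.270076254745472 1008 to go 30.532039214799976
[-0.0061  0.0463]
```

>>> {"api": "servo_tool", "payload": {
  "motion": "0 0 -0.08 -1.6 2.9 0 0; 0 0 -0.15 -3.2 5.8 0 0; 0 0 -0.22 -4.5 8.7 0 0; 0 0 -0.29 -5.7 11.7 0 0; 0 0 -0.36 -6.6 14.9 0 0; 0 0 -0.415 -7.2 17.2 0 0; 0 0 -0.45 -7.5 18.8 0 0; 0 0 -0.485 -7.7 20.4 0 0"
}}

```text
time: 8.47
tcp_pos: [0.5067, -0.0205, 0.0428]
eef_rot: [-180.0, -0.0, -20.1]
ft_force: [1.8, 1.1, -0.3]
finger_gap: 0.0002
```

```bash
python3 - <<'E'
from h import *
s=r.state();print(s["tcp_pos"],s["eef_rot"],s["ft_force"]);sdial(png="pics/s4.png")
p=r.grab_frame("top")[0];dial(p,np.array([.5328,-.059]))
rows([wp(a,z=.043) for a in [148,149,150,151,152,153,154,155,156,157]])
E
```

```text
[ 0.5067 -0.0205  0.0428] [-179.962    -0.04    -20.1409] [ 1.7869  1.0934 -0.298 ]
hub [ 0.5341 -0.056 ] index -32.97636097541941 795 red -27.763660905457677 992 to go 5.212700069961734
C [ 0.5328 -0.059 ] red nan 0 index 10.376917638390896 4642
[-0.    -0.     0.032] [ 1.  -1.3 -0.3]
[-0.    -0.     0.014] [ 0.5 -0.6 -0.3]
[-0.    -0.    -0.003] [ 0.1  0.  -0.3]
[-0.    -0.    -0.021] [-0.4  0.7 -0.3]
[-0.    -0.    -0.038] [-0.9  1.4 -0.3]
[-0.    -0.    -0.056] [-1.3  2.  -0.3]
[-0.    -0.    -0.073] [-1.7  2.7 -0.3]
[-0.    -0.    -0.091] [-2.1  3.4 -0.3]
[-0.    -0.    -0.108] [-2.5  4.1 -0.3]
[-0.    -0.    -0.125] [-2.9  4.8 -0.3]
```

View pics/s4.png

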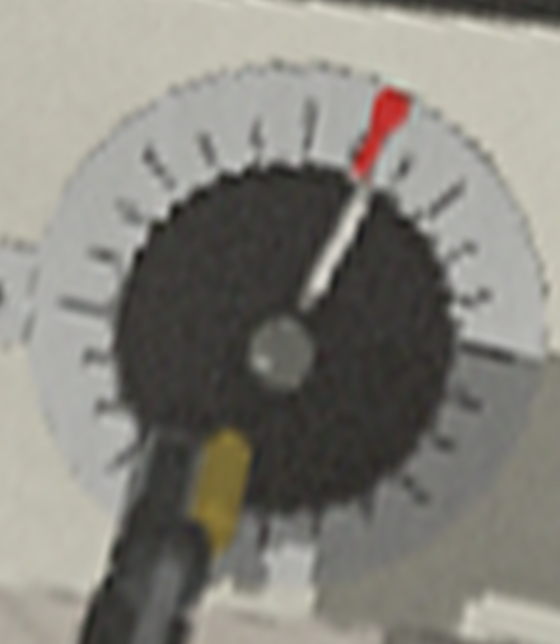

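The rectified scene crop shows the index line from (303,308) to (367,192), with an angle of about −28.7°. The red line runs from (361,172) to (392,100), at −23 to −25°, so about 4° remains. I'll nudge, back off, then verify with a clear top view.

>>> {"api": "servo_tool", "payload": {
  "motion": "0 0 -0.02 -0.4 0.7 0 0; 0 0 -0.04 -0.9 1.4 0 0; 0 0 -0.055 -1.3 2 0 0; 0 0 -0.07 -1.7 2.7 0 0; 0 0 -0.07 -1.7 2.7 0 0; 0 0 -0.07 -1.7 2.7 0 0"
}}

```text
time: 9.07
tcp_pos: [0.5035, -0.0227, 0.0425]
eef_rot: [180.0, 0.0, -16.1]
ft_force: [1.1, 0.5, 1.1]
finger_gap: -0.0002
```

>>> {"api": "servo_tool", "payload": {
  "motion": "0 0 0 0 -3 0 0; 0 0 0 0 -8 0 0; 0 0 0 0 -16 0 0; 0 0 0 0 -20 0 0; 0 0 0 0 -20 -30 0; 0 0 0 0 -20 -60 0; 0 0 0 0 -20 -60 0; 0 0 0 0 -20 -60 0"
}}

```text
time: 9.73
tcp_pos: [0.5112, -0.0031, 0.1049]
eef_rot: [-180.0, -0.3, -16.0]
ft_force: [-0.7, -0.2, 0.6]
finger_gap: -0.0003
```

```bash
python3 - <<'E'
from h import *
s=r.state();print(s["tcp_pos"],s["eef_rot"],s["ft_force"],s["joints"]);rows([(.56,.20,.12,-6)])
E
```

```text
[ 0.5112 -0.0031  0.1049] [-179.9563   -0.2636  -16.0399] [-0.659  -0.2425  0.5898] [ -6.0975  -2.763  106.0115  -0.0025  76.4843   9.9429]
[-0.    -0.005 -0.175] [  -9.1 -208.7  -15. ]
```

>>> {"api": "servo_tool", "payload": {
  "motion": "0 0 -0.17 -9 -209 -17 0; 0 0 -0.17 -9 -209 -17 0; 0 0 -0.17 -9 -209 -17 0; 0 0 -0.17 -9 -209 -17 0; 0 0 -0.17 -9 -209 -17 0; 0 0 -0.17 -9 -209 -17 0; 0 0 -0.17 -9 -209 -17 0; 0 0 -0.17 -9 -209 -17 0"
}}

```text
time: 10.4
tcp_pos: [0.5572, 0.1999, 0.1178]
eef_rot: [179.9, 0.1, -6.3]
ft_force: [-0.3, -0.0, 0.3]
finger_gap: -0.0001
```

```bash
python3 - <<'E'
from h import *
s=r.state();print(s["tcp_pos"],s["eef_rot"])
p,d=r.grab_frame("top");np.savez("top5.npz",p=p,d=d);dial(p,np.array([.5328,-.059]));dial(p)
o=ortho("top",p,.065,.43,.64,-.16,.12,2000);cv2.imwrite("pics/o5.png",cv2.resize(o,None,fx=1.3,fy=1.3)[:,:,::-1])
E
```

```text
[0.5572 0.1999 0.1178] [179.917    0.1373  -6.2568]
peg rad,ang 0.041802843289332106 154.69667089605022
C [ 0.5328 -0.059 ] red -24.713554755495647 659 index -22.3576857686719 666
circle 0.5329168090820313 -0.05581538391113282 0.06320368194580078 ellipse 0.5320547790527344 -0.056520767211914055 [0.0605 0.0623]
peg rad,ang 0.040115581130649725 157.44407395874612
C [ 0.5321 -0.0565] red -26.1048541850502 659 index -25.359557579749616 668
```

View pics/o5.png

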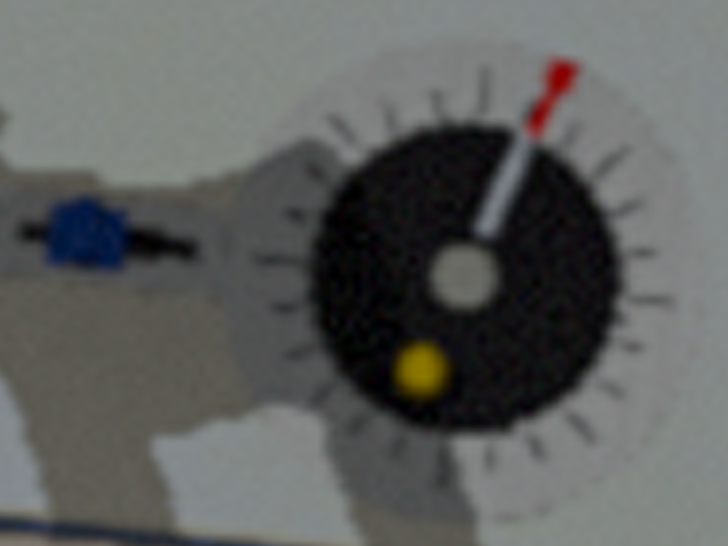

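The clear top view shows the index from (483,235) to (525,140) and the red line from (535,130) to (563,72). The dial is about 1.7° (1.8 mm) past the line counter-clockwise, inside the 4 mm limit. I'll cross-check with weighted line fits in both cameras and measure the tab.

```bash
cat >> h.py <<'E'
def fit(name,p,C,a0=-25,s=4000):
    "weighted line fits: index (z .065) and red (z .0565); offset of the two at the 60 mm rim, mm (+ = index ccw of red)"
    out=[]
    for z,r0,r1,red in((.065,.022,.055,0),(.0565,.066,.088,1)):
        x1,y1=C[0]+.11,C[1]+.11;o=ortho(name,p,z,C[0]-.02,x1,C[1]-.11,y1,s).astype(float)
        i,j=np.mgrid[:o.shape[0],:o.shape[1]];X=x1-i/s-C[0];Y=y1-j/s-C[1]
        t=np.radians(a0);al=X*np.cos(t)+Y*np.sin(t);pe=-X*np.sin(t)+Y*np.cos(t)
        w=o[...,0]-o[...,1] if red else o.mean(-1)
        A=[];
        for a in np.arange(r0,r1,.001):
            k=(abs(al-a)<.0006)&(abs(pe)<.012);b=np.clip(w[k]-(25 if red else np.percentile(w[k],50)+25),0,None)
            if b.sum()>0:A.append((a,(b*pe[k]).sum()/b.sum(),b.sum()))
        A=np.array(A);out.append(np.polyfit(A[:,0],A[:,1],1,w=np.sqrt(A[:,2])));ang=a0+np.degrees(np.arctan(out[-1][0]))
        print(name,"red" if red else "index","angle",round(ang,2),"offset at rim mm",round(np.polyval(out[-1],.06)*1000,2),"at centre",round(out[-1][1]*1000,2))
    print("  index-red at rim mm",1000*(np.polyval(out[0],.06)-np.polyval(out[1],.06)))
E
python3 - <<'E'
from h import *
C=np.array([.5328,-.059]);p=np.load("top5.npz")["p"];fit("top",p,C)
q,d=r.grab_frame("scene");np.savez("scene5.npz",p=q,d=d);fit("scene",q,C)
fit("scene",np.load("scene0.npz")["p"],C,a0=-25) if 0 else None
# tab from both depth maps
for n,P,D in(("top",p,np.load("top5.npz")["d"]),("scene",q,d)):
    c=r.camera_params(n);K=c["camera_matrix"];T=c["cam_to_world"];v,u=np.mgrid[:420,:560]
    Q=np.stack([(u-K[0,2])/K[0,0]*D,-(v-K[1,2])/K[1,1]*D,-D],-1)@T[:3,:3].T+T[:3,3]
    m=(cv2.inRange(cv2.cvtColor(P,cv2.COLOR_RGB2HSV),(105,120,60),(130,255,255))>0)&(D>0)&(np.hypot(Q[...,0]-.546,Q[...,1]-.087)<.04)
    B=Q[m]-np.r_[C,0];y=np.radians(-6);xc=B[:,0]*np.cos(y)+B[:,1]*np.sin(y);yc=-B[:,0]*np.sin(y)+B[:,1]*np.cos(y)
    t=B[:,2]>.08;print(n,len(B),"creaser frame, tab rel dial: x",np.percentile(xc,[3,50,97]),"y",np.percentile(yc,[3,50,97]),"top y",np.percentile(yc[t],[3,50,97]) if t.any() else 0,"z",B[:,2].max())
E
```

```text
top index angle -24.15 offset at rim mm 2.02 at centre 1.13
top red angle -28.21 offset at rim mm 1.53 at centre 4.9
  index-red at rim mm 0.4909298261597788
scene index angle -23.53 offset at rim mm 0.98 at centre -0.56
scene red angle -26.54 offset at rim mm -0.23 at centre 1.39
  index-red at rim mm 1.2105649309942812
top 54 creaser frame, tab rel dial: x [-0.0101  0.0007  0.0113] y [0.135  0.1469 0.1591] top y [0.1429 0.1482 0.1527] z 0.09453644020146634
scene 3 creaser frame, tab rel dial: x [0.0132 0.0139 0.0155] y [0.1403 0.1473 0.1479] top y [0.1473 0.1473 0.1473] z 0.0852148382564103
```

Both cameras put the index within about 0.5–1.8 mm of the red line. The tab centre is 147 mm from the dial along the lock axis, which matches its start range. Next is the approach to the tab's +y side.

```bash
python3 - <<'E'
from h import *
C=np.array([.5328,-.059]);e=np.array([.1045,.9945])
rows([(*(C+d*e),z,-6) for d,z in((.180,.118),(.180,.055),(.180,.042))])
E
```

```text
[ 0.001  0.002 -0.007] [ 2.8 78.9  0.5]
[ 0.001  0.002 -0.007] [ 2.9 78.8 63.5]
[ 0.001  0.002 -0.007] [ 2.9 78.8 76.5]
```

>>> {"api": "servo_tool", "payload": {
  "motion": "0 0 0 3 40 0 0; 0 0 0 3 79 0 0; 0 0 0 3 79 0 0; 0 0 0 3 79 25 0; 0 0 0 3 79 45 0; 0 0 0 3 79 60 0; 0 0 0 3 79 66 0; 0 0 0 3 79 66 0"
}}

```text
time: 11.17
tcp_pos: [0.5508, 0.1197, 0.0515]
eef_rot: [179.9, 0.2, -6.4]
ft_force: [-0.1, 0.1, -0.4]
finger_gap: 0.0
```

```bash
python3 - <<'E'
from h import *
s=r.state();print(s["tcp_pos"],s["eef_rot"],s["ft_force"]);tip()
C=np.array([.5328,-.059]);e=np.array([.1045,.9945])
print("rel",(s["tcp_pos"][:2]-C)@e*1000,(s["tcp_pos"][:2]-C)@[e[1],-e[0]]*1000)
rows([(*(C+d*e),.042,-6) for d in(.180,.168,.164)])
E
```

```text
[0.5508 0.1197 0.0515] [179.9441   0.2106  -6.4347] [-0.0974  0.1096 -0.3627]
TCP [0.5519 0.12   0.053 ] low [0.0793 0.0823 0.0827 0.0855 0.0858 0.0859 0.0882 0.0886]
tip box [0.5479 0.1056 0.0793] [0.5648 0.1288 0.1058] 41
rel 179.54865533453628 -0.8029435956668146
[ 0.     0.002 -0.007] [-0.2  0.1 11. ]
[ 0.     0.002 -0.007] [-0.1 12.1 11. ]
[ 0.     0.002 -0.007] [-0.1 16.1 11. ]
```

>>> {"api": "servo_tool", "payload": {
  "motion": "0 0 0 0 0 5 0; 0 0 0 0 0 9 0; 0 0 0 0 6 9 0; 0 0 0 0 12 9 0; 0 0 0 0 15 9 0; 0 0 0 0 18 9 0; 0 0 0 0 21 9 0; 0 0 0 0 24 9 0"
}}

```text
time: 11.88
tcp_pos: [0.5502, 0.0973, 0.0449]
eef_rot: [-180.0, -0.0, -6.3]
ft_force: [-0.3, 3.2, 1.3]
finger_gap: -0.0002
```

>>> {"api": "servo_tool", "payload": {
  "motion": "0 0 0 0 2 0 0; 0 0 0 0 4 0 0; 0 0 0 0 6 0 0; 0 0 0 0 8 0 0; 0 0 0 0 10 0 0; 0 0 0 0 10 0 0; 0 0 0 0 10 0 0"
}}

```text
time: 12.47
tcp_pos: [0.5488, 0.0869, 0.0444]
eef_rot: [180.0, 0.0, -6.3]
ft_force: [0.1, 1.3, 1.5]
finger_gap: 0.0004
```

```bash
python3 - <<'E'
from h import *
s=r.state();C=np.array([.5328,-.059]);e=np.array([.1045,.9945])
print(s["tcp_pos"],s["ft_force"],"rel",(s["tcp_pos"][:2]-C)@e*1000)
scrop("pics/s6.png")
E
```

```text
[0.5488 0.0869 0.0444] [0.0996 1.279  1.4706] rel 146.74680468244782
```

View pics/s6.png

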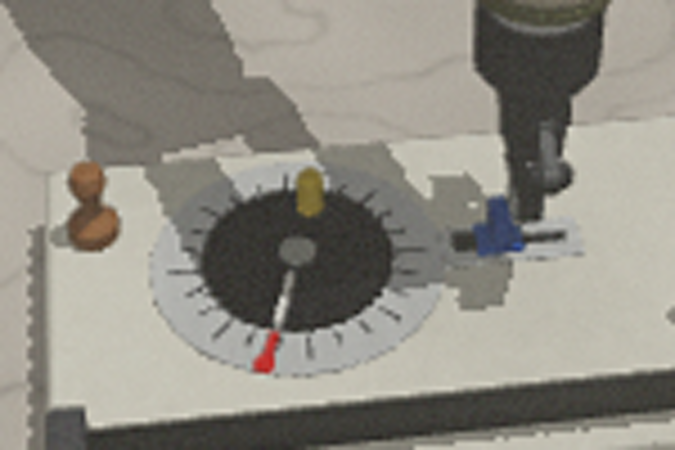

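The crop shows the index in line with the red line. The tab has moved from (525,220) to (498,225) with the finger behind it at (530,200). I'll continue in small steps, watching for the end stop.

>>> {"api": "servo_tool", "payload": {
  "motion": "0 0 0 0 1 0 0; 0 0 0 0 2 0 0; 0 0 0 0 3 0 0; 0 0 0 0 3 0 0"
}}

```text
time: 12.85
tcp_pos: [0.5483, 0.0842, 0.0443]
eef_rot: [180.0, 0.0, -6.3]
ft_force: [0.9, 2.2, -0.0]
finger_gap: -0.0001
```

>>> {"api": "servo_tool", "payload": {
  "motion": "0 0 0 0 1 0 0; 0 0 0 0 2 0 0; 0 0 0 0 2 0 0"
}}

```text
time: 13.1
tcp_pos: [0.5482, 0.0827, 0.0443]
eef_rot: [-179.9, 0.0, -6.3]
ft_force: [0.8, 5.6, -1.6]
finger_gap: 0.0003
```

>>> {"api": "servo_tool", "payload": {
  "motion": "0 0 0 0 0.7 0 0; 0 0 0 0 1.5 0 0; 0 0 0 0 1.5 0 0"
}}

```text
time: 13.35
tcp_pos: [0.5482, 0.0826, 0.0444]
eef_rot: [-179.8, 0.0, -6.3]
ft_force: [2.1, 12.0, -3.1]
finger_gap: 0.0002
```

The end stop is reached: force rose to 12 N with no further motion, about 21.5 mm after contact, which is consistent with home. Retracting.

>>> {"api": "servo_tool", "payload": {
  "motion": "0 0 0 0 -2 0 0; 0 0 0 0 -10 0 0; 0 0 0 0 -22 0 0; 0 0 0 0 -25 -20 0; 0 0 0 0 -25 -50 0; 0 0 0 0 -40 -75 0; 0 0 0 0 -75 -78 0; 0 0 0 0 -110 -80 0"
}}

```text
time: 14.02
tcp_pos: [0.5623, 0.1912, 0.1277]
eef_rot: [-179.9, -0.3, -6.5]
ft_force: [0.2, -0.1, -0.7]
finger_gap: -0.0002
```

>>> {"api": "servo_tool", "payload": {
  "motion": "0 0 0 0 -30 -10 0; 0 0 0 0 -30 -10 0; 0 0 0 0 -30 -10 0; 0 0 0 0 -30 -10 0"
}}

```text
time: 14.35
tcp_pos: [0.5633, 0.2201, 0.1342]
eef_rot: [180.0, 0.0, -6.3]
ft_force: [-0.1, -0.2, 0.0]
finger_gap: -0.0002
```

```bash
python3 - <<'E'
from h import *
C=np.array([.5328,-.059]);s=r.state();print(s["tcp_pos"],s["ft_force"],s["qd"])
p,d=r.grab_frame("top");fit("top",p,C);dial(p,C);q,_=r.grab_frame("scene");fit("scene",q,C)
c=r.camera_params("top")
def blue(p,n):
    c=r.camera_params(n);m=cv2.inRange(cv2.cvtColor(p,cv2.COLOR_RGB2HSV),(105,120,60),(130,255,255));N,l,st,ce=cv2.connectedComponentsWithStats(m)
    B=[(st[i,4],toplane(c,*ce[i],.08)[:2]-C) for i in range(1,N)];B=[b for b in B if np.hypot(*(b[1]-[.015,.14]))<.04];return sum(b[0]*b[1] for b in B)/sum(b[0] for b in B)
for n,a in(("top",p),("scene",q)):
    w=blue(a,n)-blue(np.load(n+"0.npz")["p"],n);print(n,"tab moved mm",w*1000)
a=cv2.resize(ortho("top",p,.065,.43,.64,-.16,.12,2000),None,fx=1.2,fy=1.2);cv2.imwrite("pics/o7.png",a[:,:,::-1])
E
```

```text
[0.5633 0.2201 0.1342] [-0.1393 -0.2152  0.0152] [-1.4401 -0.2785  1.0675  0.0648  0.0224 -0.1788]
top index angle -24.15 offset at rim mm 2.02 at centre 1.13
top red angle -28.13 offset at rim mm 1.52 at centre 4.8
  index-red at rim mm 0.503660321338902
peg rad,ang 0.041971973682909 154.46763682767843
C [ 0.5328 -0.059 ] red -24.885738657321145 664 index -22.338532938826706 661
scene index angle -23.53 offset at rim mm 0.99 at centre -0.55
scene red angle -26.33 offset at rim mm -0.29 at centre 1.1
  index-red at rim mm 1.278547798866836
top tab moved mm [ -2.6669 -21.5486]
scene tab moved mm [ -0.1909 -21.1076]
```

View pics/o7.png

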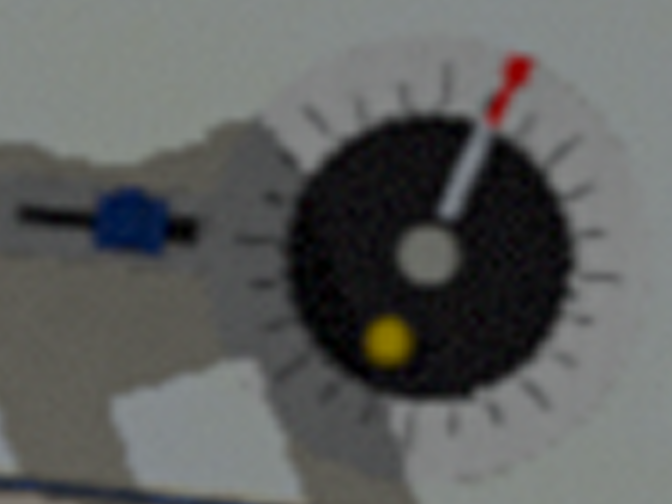

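The final view shows the index tip at (487,125) meeting the red line at (493,118). The tab is home at (130,222) and the arm is clear. Handing in.

```bash
python3 -c "
from workcell import r
print(r.state()['time'],r.sign_off())"
```

```text
the job is handed in; nothing more can be done
14.45 None
```

I turned the dial about 128° counter-clockwise onto the red line by pushing the peg with the closed fingertips. I then pushed the lock tab to its end stop and handed the job in at 14.45 s. No verdict was given.

- **Index against the red line:** the line fits put the offset at the rim at 0.5 mm (top camera) and 1.3 mm (scene camera). An estimate from the peg and index angles gave about 1.8 mm. All are within the 4 mm limit. The reading did not change when the lock was pushed.
- **Lock:** the tab moved 21–21.5 mm. It then stopped hard, with force rising to 12 N against about 3 N while sliding. That fits fully home from a start about 3.5 mm in.
- **Forces and clearance:** readings between moves were about 4 N or less at the peg and 12 N at the tab. The arm was retracted and touching nothing at hand-in. I kept clear of the bystanders but did not measure them again afterwards.
- **Disagreement, first push missed:** the reported TCP height did not match the cameras. The depth images showed the closed fingertips ending about 30 mm above the stated TCP. My first pass therefore went over the peg without touching it. I used the camera heights from then on, so commanded TCP heights were about 30 mm lower than the real tip.

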